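# Post an offcut through the self-closing flap of the scrap box

### The job

Clear the hardwood offcut away into the plywood scrap box: with one finger push the red paddle away from you to hold the self-closing flap open, and with the other finger push the offcut along the deck over the edge, keeping the paddle pushed until the offcut has dropped inside. Only push, do not lift the offcut, and do not shove the flap open with the offcut itself. Then let the flap close behind it and leave the other things on the bench alone.

Things in the scene. Friction and masses are not known exactly. Their poses are not given: they have to be found in the camera images.
- drop_box: Plywood scrap box fixed to the bench. Its x axis is the pushing direction, away from the robot; y left, z up. Origin on the bench, below the far edge of the loading deck on the lane's centre line. Outline x -130 to +150, y -62 to +115 mm; level grey deck top 150 mm above the origin. Only the paddle and the flap's lip stand higher than the deck.
- offcut: Brown hardwood block lying on the deck, 44 (x) x 76 (y) x 44 (z) mm, about 0.1 kg; origin at the centre of its underside. Its 44 mm side points roughly along the pushing direction (up to 0.2 rad off) with its near face towards the robot.
- flap (a joint): Flap angle, rad: 0 closed, 1.6 stop, grows as the paddle is pushed in box +x; open from 0.6. Hinge along box y at box x -30, 10 mm under the deck top. Spring 0.18 N m closed, 0.24 open: 3 to 12 N on a finger; shuts when released. An upright finger, tip 12 mm above the deck, has it at 1 rad with its front at box x -16, 1.5 at +15, at the stop at +30. The offcut finger may trail by 25 to 40 mm in x.
- paddle_mid (a point): Middle of the near face of the red paddle (rigid with the leaf, left of the lane), 45 mm from the hinge axis. Plate 48 mm wide (box y +60 to +108), 4 mm thick, reaching 74 mm from the axis. Closed, it leans 0.35 rad towards the robot, top at box x -54, 59 mm above the deck.
- mug: dark green mug, 96 mm high (bystander, origin at its underside)
- pliers: pliers with red handles, lying flat (bystander, origin at its underside)
- jar_nails: jar of nails with grey lid, 109 mm high (bystander, origin at its underside)
- jar_screws_b: jar of screws with red lid, 82 mm high (bystander, origin at its underside)
- paint_tin: small paint tin, 77 mm high (bystander, origin at its underside)
- paint_brush: paint brush with red handle, lying flat (bystander, origin at its underside)
- mouth (a point): On the deck's far edge, lane centre, at deck level; axes as the box's. The offcut's lane is deck from here back 130 mm, y -62 to +54. The mouth runs from here to x +68, y -54 to +54 mm; beyond it a clear fixed window covers the catch space. A chute inside leads what falls in forward. Left of the lane the paddle comes up through an open well in the deck, x -44 to 0, y +58 to +107.
- lip (a point): Top middle of the yellow lip on the flap's aluminium leaf. Leaf and lip are 102 mm wide. Closed, the leaf lies 10 mm below deck level under the mouth and the lip stands 10 mm above the deck at box x +2 to +5, stopping the offcut. Open 0.6 rad or more, both are below the deck, and the offcut tips over the edge and slides in once its centre is past the edge.

How it is judged (in metres and radians):
On the way, in this order (a step that is already met when the one before it is completed fails the run):
1. a finger holds the flap open by its paddle while the offcut is still on the deck (value of joint flap above 0.6 rad and contact force between the fingers and flap above 0.2 N and x of offcut in the frame of drop_box below 0 m and z of offcut in the frame of drop_box above 0.14 m), for 0.1 s.
2. the offcut drops through the mouth while the finger still holds the flap open (value of joint flap above 0.6 rad and contact force between the fingers and flap above 0.2 N and z of offcut in the frame of drop_box below 0.12 m), for 0.05 s.
At the end, for the whole second after the job is handed in: The offcut lies at rest inside the scrap box, at least 50 mm below deck level, and the flap has closed (under 0.12 rad) (z of offcut in the frame of drop_box below 0.1 m and x of offcut in the frame of drop_box between -0.06 and 0.15 m and y of offcut in the frame of drop_box between -0.062 and 0.062 m and value of joint flap below 0.12 rad and linear speed of offcut below 0.02 m/s); the robot touches nothing.
It fails at once if the offcut is lifted more than 25 mm off the deck (z of offcut in the frame of drop_box above 0.175 m).
It fails at once if the flap is shoved with the offcut (more than 4 N while the offcut is still flat on the deck with its centre over 10 mm before the edge) (contact force between offcut and flap above 4 N and x of offcut in the frame of drop_box below -0.01 m and z of offcut in the frame of drop_box above 0.144 m).
It fails at once if one of the listed bystanders is moved more than 30 mm (distance of any of mug, pliers, jar_nails, jar_screws_b, paint_tin, paint_brush from where it was at the start of the episode above 0.03 m).
It also fails if it takes over 32 s, if anything falls off the work surface, if the arm or the gripper's body presses on something with over 40 N, if the wrist force passes 120 N, or if a joint passes its speed limit or range.

### The arm

A 6-joint arm with a two-finger parallel gripper is mounted at the origin on a cart in front of the work surface, level with it; the furniture and walls round the work are solid. World frame = base frame: x ahead of the robot, y to its left, z up, the work surface at z = 0. Lengths are in mm, angles in rad, forces in N, time in s.
With the tool pointing down it reaches from about 400 to 825 mm from the base axis. Payload 7 kg.
Tool frame: the origin (TCP) lies midway between the tips of the shut fingers; the grasp point (between the pads) lies 19 mm behind it; z points along the fingers, y is the line along which they close (so a half turn about z gives the same grasp; the last joint's range is limited). The gripper opens to 85 mm and grips with 20 to 120 N. Pads are 22 mm wide; open, the fingers measure 114 mm over their backs; the gripper's body (76 mm by 85 mm) begins 54 mm behind the grasp point. The pads swing forward as they close: fully open they stand 13 mm farther back than shut.
Start: joints at [-0.9, 0.359, 0.012, 0, -1.224, -0.288], TCP at [252.098, -626.133, 231.302] pointing down, gripper open.
Joint ranges: [-3.07, 3.07], [-1.43, 2.12], [-1.02, 1.25], [-3.03, 1.67], [-3.05, -0], [-3.03, 3.03]. Speed limits (rad/s): [2.39, 2.39, 3.01, 3.14, 3.14, 3.14].

### API

Orientations are given as a unit quaternion [w, x, y, z].
In Python, from station import arm gives the robot as it stands. Calls block until the motion is done:
- arm.goto(position, orientation): joint-space move of the TCP to a pose.
- arm.servo_line(position, velocity=150, orientation=None, guard=None): straight line of the TCP; orientation=None keeps the orientation; velocity is the mean speed in mm/s. With guard (N) it stops when the force on the tool has changed by that much, and returns True; else False.
- arm.set_joints(angles): joint-space move.
- arm.grip(opening): opening from 0.0 (shut) to 1.0 (fully open); the grip force is fixed at half the most; returns when the fingers have stopped.
- arm.sleep(seconds).
- arm.inverse_kinematics(position, orientation): joint angles nearest the present ones, or None.
- arm.observe(): the state.
- arm.get_image(name): name is "scene" or "top" or "wrist"; returns a dict with "color" (480x640x3 uint8, red, green, blue), "mtx" (3x3 intrinsics, pixels), "world_from_camera" (4x4, takes a point from camera to world coordinates). Camera axes: x right, y down, z forward; pixel columns grow to the right and rows downward; lengths in mm; the calibration is good to about 2 mm. A picture is of the moment at which its call begins. There is no depth.
A pose or a line that the arm cannot do raises arm.PlanningError and nothing moves.
- arm.hand_in(): hands the job in; it is judged then, once.
Trained networks look in the newest picture that a camera, given by its name, has taken for a name from the list of things; names that differ only in an ending like _2 or _b are one class to them, and where a whole thing is asked for, a point or a joint stands for the part that bears it (a point fixed in the world has none). Each returns a list of dicts, best first, with "p" (0 to 1); they miss things now and then, are a little off and sometimes report something else, mostly with a low value. They report only what shows in the picture. A call takes as long as a camera call.
- arm.search_frame(camera, label): "xyz" ([x, y, z] in mm, in world coordinates, good to about 4 mm: the middle of the surface that is visible of it).
- arm.regions_of(camera, label): "region" (480x640 bool, what is visible of it).
The state is a dict: "time_s": time; "joint_pos": joint angles; "joint_velocities": joint speeds; "tau": joint torques, N m; "tool_pos": TCP position; "orientation": TCP orientation; "force": force on the tool from outside, world axes, zero at the start; "moment": the same for the moment, N m; "grip_width": opening from 0.0 (shut) to 1.0 (fully open); "grasp_force": force on a finger pad.
Only numpy, scipy, OpenCV 4.12 (cv2) and the standard library are available. Lean on these libraries where they do the work, as an engineer would, in place of code of your own. Each camera call takes 0.05 s, during which the arm holds its last target. There are 200 camera calls.

## Working session

There is one attempt and no reset: what is moved stays moved. The work goes in short steps, each a Python script; the robot and the scene stay as the last script left them, time stands still between calls to the robot, and variables do not carry over. Pictures are saved under pics/ and viewed, at most 10 in all, crops included, and the job is handed in when it is done.

```bash
mkdir -p pics; ls
python3 - <<'E'
from station import arm
import cv2,numpy as np
for c in ["scene","top"]:
    im=arm.get_image(c); cv2.imwrite(f"pics/{c}0.png",im["color"][:,:,::-1])
    print(c,im["mtx"].tolist(),np.round(im["world_from_camera"],3).tolist())
    for l in ["drop_box","offcut","paddle_mid","lip","mouth","flap","mug","jar_nails","jar_screws_b","paint_tin"]:
        try: print(l,[(np.round(d["xyz"]).tolist(),round(d["p"],2)) for d in arm.search_frame(c,l)][:3])
        except Exception as e: print(l,e)
print(arm.observe())
E
```

```text
pics
scene [[562.6786743775316, 0.0, 315.6040592328585], [0.0, 562.6786743775316, 232.51281106324052], [0.0, 0.0, 1.0]] [[0.901, -0.192, 0.389, -130.678], [-0.433, -0.355, 0.829, -1441.262], [-0.021, -0.915, -0.403, 811.133], [0.0, 0.0, 0.0, 1.0]]
drop_box [([598.0, -320.0, 123.0], 0.69)]
offcut [([520.0, -260.0, 187.0], 0.58)]
paddle_mid [([600.0, -320.0, 126.0], 0.52)]
lip [([609.0, -282.0, 142.0], 0.74), ([600.0, -494.0, 45.0], 0.43)]
mouth [([602.0, -326.0, 130.0], 0.94)]
flap [([605.0, -284.0, 146.0], 0.75)]
mug [([377.0, -87.0, 70.0], 0.62)]
jar_nails [([599.0, -492.0, 42.0], 0.94)]
jar_screws_b [([538.0, -446.0, 51.0], 0.81)]
paint_tin [([555.0, 290.0, 64.0], 0.52)]
top [[605.3797014358214, 0.0, 324.8656924861423], [0.0, 605.3797014358214, 241.73800931734775], [0.0, 0.0, 1.0]] [[0.005, -0.994, 0.113, 316.676], [-1.0, -0.006, -0.011, -75.988], [0.012, -0.113, -0.994, 1811.265], [0.0, 0.0, 0.0, 1.0]]
drop_box [([611.0, -256.0, 155.0], 0.62), ([608.0, -287.0, 137.0], 0.62)]
offcut [([608.0, -258.0, 154.0], 0.53)]
paddle_mid [([612.0, -287.0, 143.0], 0.77)]
lip [([607.0, -285.0, 1
[... 328 characters left out ...]
: 1.1, 'joint_pos': array([-8.99902830e-01,  3.58620585e-01,  1.19292913e-02,  4.31949070e-08,
       -1.22410041e+00, -2.88126830e-01]), 'joint_velocities': array([-0.00042047,  0.00041947,  0.0002561 , -0.00139869, -0.00049999,
        0.00094391]), 'tau': array([ 6.09342533e-04, -5.83000946e+01,  2.93660474e+01,  6.94180727e+00,
       -6.56664215e-04, -7.75095401e-06]), 'tool_pos': array([ 252.10594558, -626.1458472 ,  231.3017009 ]), 'orientation': array([ 1.04734358e-06, -1.90217160e-01,  9.81742039e-01, -2.05819596e-06]), 'force': array([ 0.11090585, -0.20787037, -0.98701257]), 'moment': array([0.04926731, 0.04698502, 0.00787385]), 'grasp_force': 0.0, 'grip_width': 1.0022265501020862}
```

Run:
```python
import cv2
a=cv2.imread("pics/top0.png"); c=a[60:300,270:530]
cv2.imwrite("pics/topcrop.png",cv2.resize(c,None,fx=2.5,fy=2.5,interpolation=cv2.INTER_CUBIC)[:600,:800])
```

```text
(no output)
```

View pics/scene0.png

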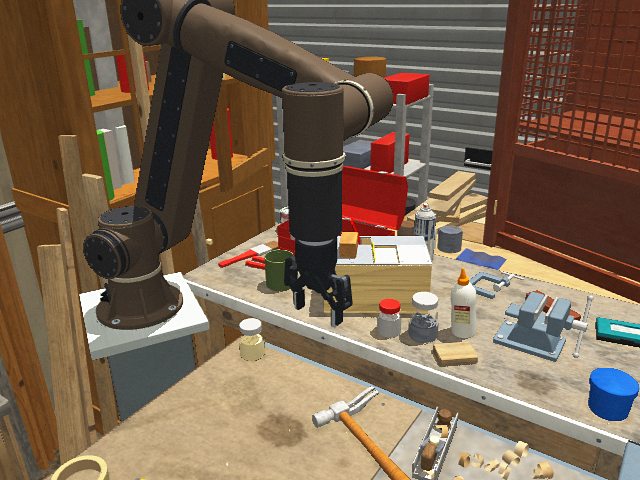

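View pics/topcrop.png

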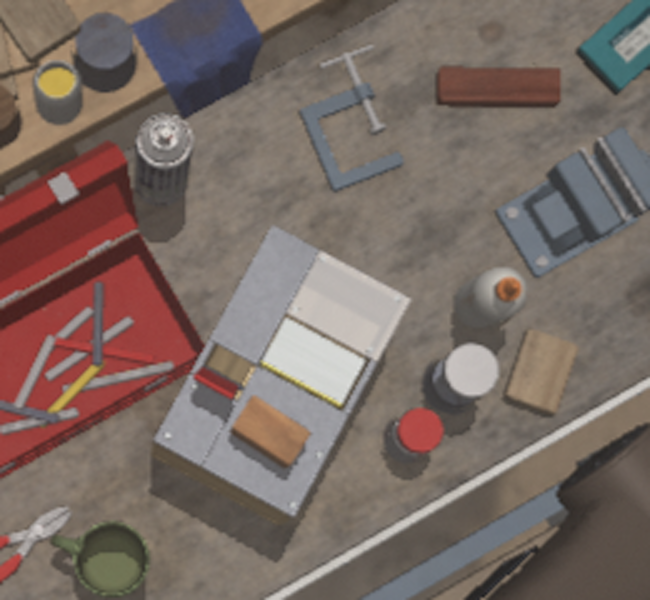

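The top crop shows the box turned about -0.5 rad. Its corners are at about (275,228), (157,440), (293,520) and (410,300), the brown offcut is at (270,432), the red paddle at (217,383) and the yellow lip at (308,380). I'll measure these next.

```bash
cat > h.py <<'E'
from station import arm
import cv2,numpy as np
def ray(im,px,z):
    K,T=im["mtx"],im["world_from_camera"]
    px=np.atleast_2d(np.array(px,float))
    d=np.c_[px,np.ones(len(px))]@np.linalg.inv(K).T@T[:3,:3].T
    o=T[:3,3]; s=(z-o[2])/d[:,2]
    return o+d*s[:,None]
def rigid(b,w):  # box xy -> world xy, returns yaw,t
    b,w=np.array(b,float),np.array(w,float)
    bc,wc=b-b.mean(0),w-w.mean(0)
    a=np.arctan2((bc[:,0]*wc[:,1]-bc[:,1]*wc[:,0]).sum(),(bc*wc).sum())
    R=np.array([[np.cos(a),-np.sin(a)],[np.sin(a),np.cos(a)]])
    return a,R,w.mean(0)-R@b.mean(0)
E
python3 - <<'E'
from h import *
im=arm.get_image("top")
f=lambda p:np.array([270,60])+np.array(p)/2.5-0.3
w=ray(im,f([[275,228],[157,440],[293,520],[410,300]]),150)[:,:2]
b=[[150,115],[-130,115],[-130,-62],[150,-62]]
a,R,t=rigid(b,w); print(a,t,np.round(w,1).tolist(),np.round((np.array(b)@R.T+t)-w,1).tolist())
for l,z in [("offcut",194),("lip",160),("paddle_mid",190)]:
    for r in arm.regions_of("top",l)[:1]:
        m=r["region"].astype(np.uint8); y,x=np.nonzero(m)
        q=cv2.minAreaRect(ray(im,np.c_[x,y],z)[:,:2].astype(np.float32))
        print(l,r["p"],len(x),q,"box:",(np.array(q[0])-t)@R)
E
```

```text
-0.5008295205249118 [ 578.682934   -275.03911624] [[763.0, -247.3], [521.9, -115.4], [434.1, -265.4], [681.7, -398.3]] [[2.4, 1.1], [-2.0, 3.6], [0.8, -1.6], [-1.2, -3.2]]
offcut 0.72 512 ((526.8131713867188, -234.34716796875), (75.47526550292969, 50.6976318359375), 56.24498748779297) box: [-65.03773037  10.78890892]
lip 0.83 926 ((610.6756591796875, -250.04898071289062), (181.27682495117188, 90.65982818603516), 85.014404296875) box: [16.06442757 37.28237526]
paddle_mid 0.97 879 ((606.0033569335938, -248.4247283935547), (174.38453674316406, 87.7446517944336), 83.68091583251953) box: [11.18606597 36.46372277]
```

```bash
cat >> h.py <<'E'
from scipy.spatial.transform import Rotation as Ro
def quat(yaw): # world yaw of fingers line = yaw+90deg; tool down
    best=None
    for k in (0,np.pi):
        q=(Ro.from_euler("z",yaw+k)*Ro.from_euler("x",np.pi)).as_quat()[[3,0,1,2]]
        j=arm.inverse_kinematics([540,-250,300],q)
        if j is not None and (best is None or abs(j[5])<best[0]): best=(abs(j[5]),q)
    return best[1]
E
python3 - <<'E'
from h import *
a=-0.5008;R=np.array([[np.cos(a),-np.sin(a)],[np.sin(a),np.cos(a)]]);t=np.array([578.7,-275])
p=R@[-60,25]+t
q=quat(a)
arm.goto([*p,400],q)
im=arm.get_image("wrist"); cv2.imwrite("pics/w0.png",im["color"][:,:,::-1])
np.savez("w0.npz",**im)
print(np.round(im["world_from_camera"],3).tolist(),im["mtx"].tolist(),arm.observe()["time_s"],arm.observe()["joint_pos"])
for l,z in [("offcut",194),("lip",160)]:
    for r in arm.regions_of("wrist",l)[:1]:
        y,x=np.nonzero(r["region"]); qq=cv2.minAreaRect(ray(im,np.c_[x,y],z)[:,:2].astype(np.float32)); print(l,r["p"],len(x),qq,(np.array(qq[0])-t)@R)
E
```

```text
[[-0.481, -0.831, -0.28, 609.266], [-0.877, 0.456, 0.154, -264.253], [-0.0, 0.319, -0.948, 541.873], [0.0, 0.0, 0.0, 1.0]] [[335.59235521243664, 0.0, 316.36614479624376], [0.0, 335.59235521243664, 233.21929880282974], [0.0, 0.0, 1.0]] 3.2417 [-6.07844946e-02  1.46192326e-01  1.00619020e-01  1.73701849e-06
 -1.52598603e+00  1.12918748e+00]
offcut 0.9 3212 ((531.9956665039062, -242.0255126953125), (75.1606216430664, 49.50065994262695), 56.69066619873047) [-56.80093907   6.50114614]
lip 0.65 7594 ((608.080810546875, -242.6282958984375), (102.65947723388672, 207.38162231445312), 2.4902968406677246) [10.23026623 42.50295175]
```

View pics/w0.png

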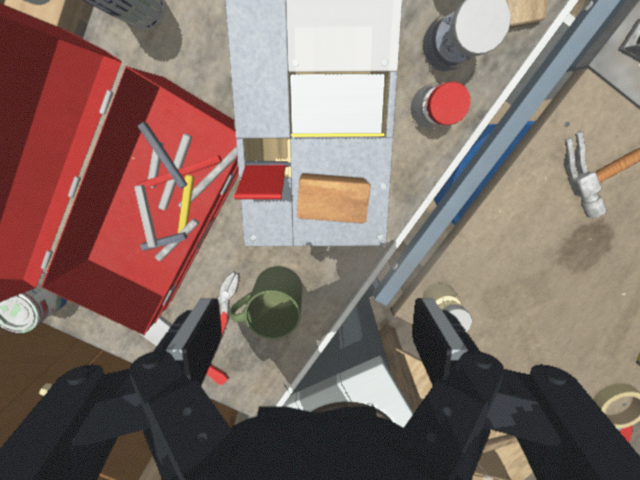

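The wrist picture shows the deck's near corners at (245,246) and (387,246). The lip runs from (291,134) to (384,134), the offcut is at (333,198) and the paddle at (262,182). Next I refine the box pose and the offcut outline.

Run:
```python
from h import *
im=dict(np.load("w0.npz"))
w=np.r_[ray(im,[[245,246],[388,246]],150),ray(im,[[291,134.5],[384,134.5]],160)][:,:2]
b=[[-130,115],[-130,-62],[3,51],[3,-51]]
a,R,t=rigid(b,w); print(a,t,np.round((np.array(b)@R.T+t)-w,1).tolist())
print("near edge len",np.linalg.norm(w[0]-w[1]))
# paddle top edge far? & offcut top-face corners by colour
hsv=cv2.cvtColor(im["color"],cv2.COLOR_RGB2HSV)
np.set_printoptions(precision=1,suppress=True)
for z,n,px in [(194,"offcut top near corners",[[298,218],[367,222]]),(194,"offcut top far",[[303,176],[370,180]]),(209,"paddle top",[[236,198],[282,199]])]:
    print(n,(ray(im,px,z)[:,:2]-t)@R)
c=im["color"][125:255,225:395,::-1]
cv2.imwrite("pics/w0c.png",cv2.resize(c,None,fx=4.5,fy=4.5,interpolation=cv2.INTER_CUBIC))
```

```text
-0.4891349614373788 [ 581.8262121  -276.60409838] [[-0.6, 0.5], [2.1, 0.8], [-1.2, -0.2], [-0.3, -1.1]]
near edge len 178.481485818998
offcut top near corners [[-81.1  44.9]
 [-86.6 -29.6]]
offcut top far [[-36.1  38.4]
 [-41.1 -31.1]]
paddle top [[-55.1 106. ]
 [-56.7  59.6]]
```

View pics/w0c.png

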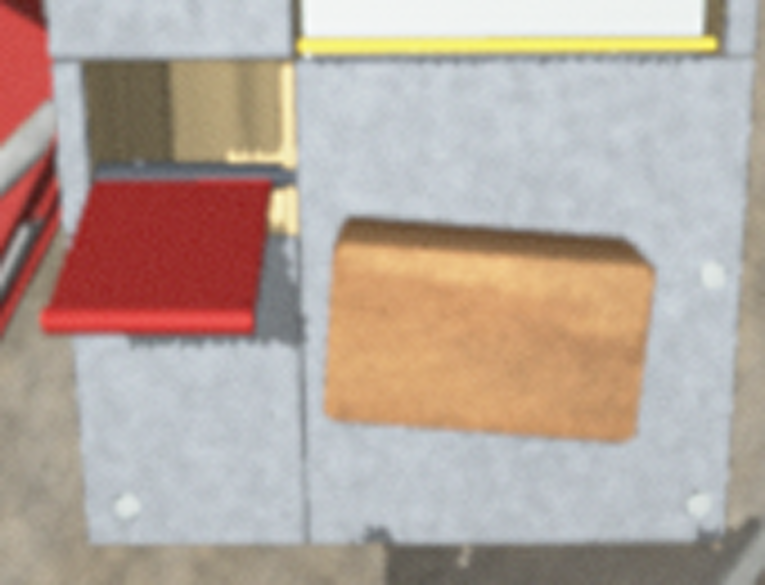

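```bash
cat >> h.py <<'E'
a=-0.489;Rb=np.array([[np.cos(a),-np.sin(a)],[np.sin(a),np.cos(a)]]);tb=np.array([581.8,-276.6])
TH=0.336; Q=quat(a-TH)
def P(xp,z=152,y=44): return [*(Rb@[xp-27.7,y]+tb),z]
E
python3 - <<'E'
from h import *
np.set_printoptions(precision=1,suppress=True)
arm.grip(0.9)
arm.goto(P(-75,290),Q)
print(arm.inverse_kinematics(P(25),Q))
print("down",arm.servo_line(P(-75),120,guard=15))
o=arm.observe();f0=o["force"];print(o["time_s"],o["grip_width"],o["tool_pos"],f0)
print("push",arm.servo_line(P(-16),60,guard=30))
o=arm.observe();print(o["time_s"],Rb.T@(o["force"]-f0)[:2],o["force"]-f0,Rb.T@(o["tool_pos"][:2]-tb))
for c in("wrist","top"):
    im=arm.get_image(c); cv2.imwrite(f"pics/{c}1.png",im["color"][:,:,::-1])
w=cv2.imread("pics/wrist1.png");t=cv2.imread("pics/top1.png")[120:300,310:480]
cv2.imwrite("pics/m1.png",np.hstack([cv2.resize(w,(480,360)),cv2.resize(t,(320,360),interpolation=cv2.INTER_CUBIC)]))
E
```

```text
[-0.1  0.4 -0.2  0.  -1.   0.8]
down False
5.4417 0.8979439691311658 [ 512.3 -189.6  152.7] [-0.2  0.5 -0.1]
push False
6.575 [-6.9  1. ] [-5.6  4.1  0.8] [-45.4  43.7]
```

View pics/m1.png

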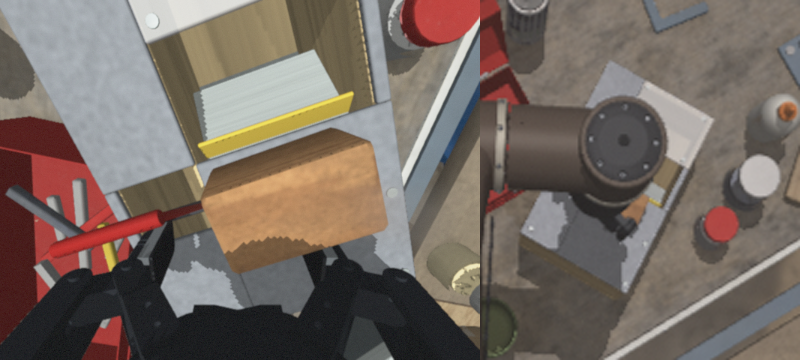

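The flap is held open at about 1 rad with the yellow lip down, and the offcut has been pushed near the edge. I'll check its lateral position.

Run:
```python
from h import *
np.set_printoptions(precision=1,suppress=True)
im=arm.get_image("wrist")
print((ray(im,[[316,361],[516,307],[283,275],[498,192]],194)[:,:2]-tb)@Rb)
print(arm.observe()["time_s"])
```

```text
[[-45.1  43.4]
 [-46.6 -27.3]
 [ -9.6  42.4]
 [ -5.3 -28. ]]
6.725
```

Run:
```python
from h import *
np.set_printoptions(precision=1,suppress=True)
print("push",arm.servo_line(P(22),60,guard=30))
arm.sleep(0.6)
o=arm.observe();print(o["time_s"],Rb.T@o["force"][:2],Rb.T@(o["tool_pos"][:2]-tb))
im=arm.get_image("wrist"); cv2.imwrite("pics/w2.png",im["color"][:,:,::-1])
```

```text
push False
8.1083 [-3.9 -2.5] [-5.7 43.9]
```

View pics/w2.png

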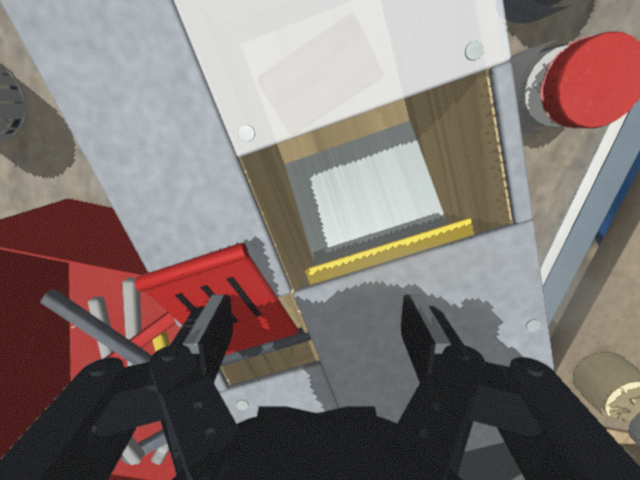

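The offcut has dropped in and shows through the window at about (320,70), with the paddle still held. Next I back off so the flap closes, then retract.

Run:
```python
from h import *
arm.sleep(0.3)
arm.servo_line(P(-78),90)
arm.servo_line(P(-78,330),150)
arm.sleep(0.5)
im=arm.get_image("wrist"); cv2.imwrite("pics/w3.png",im["color"][:,:,::-1])
print(arm.observe()["time_s"],arm.observe()["force"])
```

```text
11.6 [-0.11802129 -0.26758416 -0.26990119]
```

View pics/w3.png

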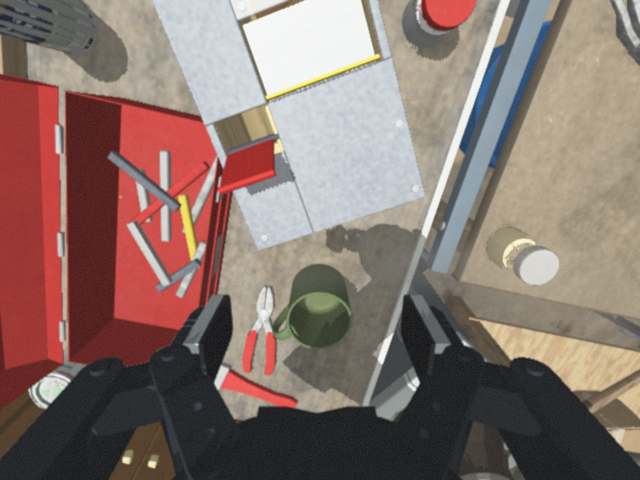

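The flap is closed: the leaf is level at (310,45), the yellow lip is up at (325,77), and the paddle leans back. The deck is empty and the other things are where they were.

```bash
python3 -c "
from station import arm
print(arm.hand_in())"
```

```text
the job is handed in; nothing more can be done
None
```

The offcut was pushed into the scrap box while a finger held the paddle. The flap closed behind it, nothing else on the bench was touched, and the job was handed in at about 12 s; the hand-in call returned no verdict.

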